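# Roll the rolling pin onto its parking band

## Task

Clear the working area of the red chopping board: with your fingertips on top of the wooden rolling pin, push the top so that the pin rolls sideways across the board (repeat the push if needed) and comes to rest with its whole barrel over the blue band, lying along it. Do not push it from low behind, grip it or lift it, do not slide it without rolling, and leave everything else where it is.

Things in the scene. Friction and masses are not known exactly. Their poses are not given: they have to be found in the camera images.
- board: Fixed red plastic chopping board, 360 (own x) x 460 (own y) x 15 mm thick, fixed to the worktop. Origin at the centre of its underside, on the worktop (z = 0); z up. Its top is 15 mm above the worktop. It may be turned by up to about 15 degrees.
- band: Blue flat band painted across the board, 330 mm long (own x) and 80 mm wide (own y), under 1 mm thick, nothing to bump into. Origin at its centre, on the board's top; z up. It lies to the left or the right of the pin (the board's +y or -y), its centre line 58 to 110 mm from the pin's axis.
- pin: Loose wooden rolling pin, 0.25 to 0.5 kg: pale barrel 50 mm in diameter, 200 mm long, a thinner dark handle 64 mm long at each end. Origin mid-barrel on its axis, 40 mm above the worktop; the barrel's top is at 65 mm. Own x along the pin, within 3 degrees of the band's x; own z up at the start, turning as it rolls. Under a fingertip on its top it rolls at half the fingertip's speed; let go, it stays.
- pin_end_a (a point): Centre of the barrel's end face on the pin's own +x side, 100 mm from the pin's origin, on the axis.
- pin_end_b (a point): Centre of the barrel's end face on the pin's own -x side, 100 mm from the pin's origin, on the axis.
- steel_bowl: Bystander: small open steel bowl, 84 mm across, 45 mm tall, standing on the board near its +y end. Origin at the centre of its underside. Leave it.
- shaker: Bystander: aluminium flour shaker with dark domed cap, 54 mm across, 90 mm tall, standing on the board near its -y end. Origin at the centre of its underside. Leave it.
- purple_bowl: Bystander: purple bowl, 150 mm across, 65 mm tall, on the worktop to the left. Origin at the centre of its underside.
- oil_bottle: Bystander: green glass bottle, 68 mm across, 230 mm tall, on the worktop far right. Origin at the centre of its underside.
- tin: Bystander: steel food tin with red label, 74 mm across, 110 mm tall, upright on the worktop to the right. Origin at the centre of its underside.
- spatula: Bystander: spatula with black handle lying on the worktop to the left. Origin on its underside.
- scraper: Bystander: steel dough scraper, 120 x 75 mm, with a red round grip, lying on the worktop to the right. Origin at the centre of its underside.

How it is judged:
By the outcome, as a careful person would: the job done as asked, in the order asked, and still so for the second after the job is handed in, with the robot touching nothing.
It also fails if it takes over 48 s, if anything falls off the work surface, if the arm or the gripper's body presses on something with over 40 N, if the wrist force passes 120 N, or if a joint passes its speed limit or range.

## Robot

A 7-joint arm with a two-finger parallel gripper is mounted at the origin on the work surface. World frame = base frame: x ahead of the robot, y to its left, z up, the work surface at z = 0. Lengths are in mm, angles in rad, forces in N, time in s.
With the tool pointing down it reaches from about 350 to 900 mm from the base axis. Payload 8.1 kg.
Tool frame: the origin (TCP) lies midway between the tips of the shut fingers; the grasp point (between the pads) lies 19 mm behind it; z points along the fingers, y is the line along which they close (so a half turn about z gives the same grasp; the last joint's range is limited). The gripper opens to 85 mm and grips with 20 to 120 N. Pads are 22 mm wide; open, the fingers measure 114 mm over their backs; the gripper's body (76 mm by 85 mm) begins 54 mm behind the grasp point. The pads swing forward as they close: fully open they stand 13 mm farther back than shut.
Start: joints at [1.135, 0.434, 0.025, 1.573, -0.012, 1.134, -0.075], TCP at [204.159, -590.729, 231.323] pointing down, gripper open.
Joint ranges: [-2.62, 2.62], [-0.44, 2.09], [-1.27, 1.32], [0.08, 2.57], [-1.32, 4.46], [0.12, 2], [-2.74, 2.74]. Speed limits (rad/s): [2.22, 2.22, 3.01, 3.01, 3.14, 3.14, 3.14].

## Interface

Orientations are given as a rotation vector (axis times angle).
In Python, from rig import arm, vision, job gives the robot as it stands.
- The arm moves only by the shell command python3 -m inch 'ROWS' [OPENING] [FORCE]. ROWS is JSON, a list of rows, each an object with "linear": the shift along the tool's x, y, z in m, a list of three; "dr": the turn, a rotation vector about the tool's x, y, z in degrees, a list of three. A call has exactly 10 rows; each row shifts and turns the commanded pose from where the row before left it, along the tool's axes as they then stand; what a row does not reach is not made up. A row lasts 1/10 s, in which the tool goes at most 50 mm and 8.59 degrees, less where a joint would pass 70% of its speed; a pose out of reach is approached as far as the arm can. A call is refused whole if a number of a shift passes 0.05 or a number of a turn 8.59, either way. A call with a gripper value outside its range is refused whole. OPENING is the gripper command: -1 is shut, 1 is fully open, values between are in proportion, set as the call begins (- or left out, the last holds). The fingers move at their own pace and stop on an object; FORCE is the grip in N (left out, the last holds). Time passes only in rows, so rows that do not move let the fingers close, or fill a call up. It gives the time, the measured TCP pose, the force, the opening and the grip force at its end, in the units of the state.
- arm.get_state(): the state, without advancing time (a new reading comes with each control period).
- vision.snapshot(name): name is "scene" or "top"; returns (picture, depth): 400x640x3 uint8, red, green, blue; 400x640 float32, mm along the optical axis (not along the pixel's ray), 0 where there is no reading.
- vision.get_calibration(name): a dict with "intrinsics" (3x3 intrinsics, pixels), "k1" (the pictures are not rectified: a ray, as slopes to the right and down, at radius r is drawn at 1 + k1 r^2 times it, then the intrinsics apply), "eye" and "rotation" of the camera in the world. Camera axes: x right, y down, z forward; pixel columns grow to the right and rows downward; lengths in mm; the calibration is good to about 2 mm. A picture is of the moment at which its call begins. get_calibration takes no time and is no camera call.
- job.close_job(): hands the job in; it is judged then, once.
The state is a dict: "clock": time; "joint_pos": joint angles; "joint_velocities": joint speeds; "joint_torque": joint torques, N m; "position": TCP position; "tool_rot": TCP orientation; "wrist_force": force on the tool from outside, world axes, zero at the start; "moment": the same for the moment, N m; "grip_width": opening from 0.0 (shut) to 1.0 (fully open); "finger_force": force on a finger pad.
Only numpy, scipy, OpenCV 4.12 (cv2) and the standard library are available. Lean on these libraries where they do the work, as an engineer would, in place of code of your own. Each camera call takes 0.05 s, during which the arm holds its last target. There are 200 camera calls.

## Working session

There is one attempt and no reset: what is moved stays moved. The work goes in short steps, Python scripts to look and compute and a shell command to move; the robot and the scene stay as the last step left them, time stands still between calls to the robot, and variables do not carry over. Pictures are saved under pics/ and viewed, at most 10 in all, crops included, and the job is handed in when it is done.

```bash
mkdir -p pics; ls
cat > h.py <<'E'
import numpy as np, cv2
from rig import arm, vision, job
from scipy.spatial.transform import Rotation as R
def pt(cal,u,v,z=None,depth=None):
    K=np.array(cal["intrinsics"]);k=cal["k1"]
    d=np.array([(u-K[0,2])/K[0,0],(v-K[1,2])/K[1,1]]);s=d.copy()
    for _ in range(20): s=d/(1+k*(s@s))
    e=np.array(cal["eye"]);r=np.array(cal["rotation"])@np.array([s[0],s[1],1])
    t=depth if depth is not None else (z-e[2])/r[2]
    return e+t*r
E
python3 - <<'E'
from h import *
for n in("top","scene"):
    p,d=vision.snapshot(n); cv2.imwrite(f"pics/{n}0.png",p[:,:,::-1]); np.save(n+"0.npy",d)
    print(vision.get_calibration(n))
s=arm.get_state();print(s["position"],s["tool_rot"],s["wrist_force"],s["clock"]);print(R.from_rotvec(s["tool_rot"]).as_matrix().round(3))
E
```

```text
pics
{'intrinsics': array([[472.98971754,   0.        , 324.50271073],
       [  0.        , 472.98971754, 204.05509588],
       [  0.        ,   0.        ,   1.        ]]), 'k1': 0.0070845434278950506, 'eye': array([ 293.36494949,   -9.17321495, 1549.78876341]), 'rotation': array([-2.13566828,  2.14105946, -0.16467347])}
{'intrinsics': array([[379.85303391,   0.        , 323.4746924 ],
       [  0.        , 379.85303391, 198.26626642],
       [  0.        ,   0.        ,   1.        ]]), 'k1': -0.007524263418018012, 'eye': array([1063.07943979, -740.94327054,  831.69125062]), 'rotation': array([-2.18955366, -0.7234672 ,  0.30413014])}
[ 203.99193436 -590.30458731  230.64559107] [-3.09692274e+00 -5.20042183e-01  5.60677295e-04] [ 0.91625922 -0.52091048  1.16809253] 0.1
[[ 0.945  0.327 -0.001]
 [ 0.327 -0.945  0.001]
 [-0.    -0.001 -1.   ]]
```

View pics/top0.png

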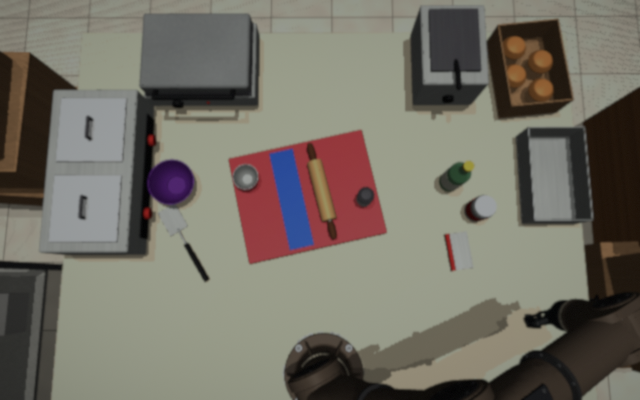

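View pics/scene0.png

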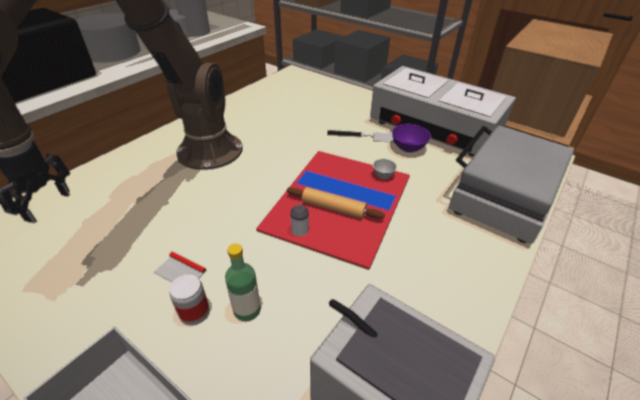

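The top view shows the pin at about (321,190), the blue band to its left at about (292,200), the bowl at (246,178) and the shaker at (365,197). The scene view agrees. I'll enlarge the board.

```bash
sed -i 's/np.array(cal\["rotation"\])@/R.from_rotvec(cal["rotation"]).as_matrix()@/' h.py
python3 - <<'E'
import cv2
p=cv2.imread("pics/top0.png")[125:270,225:395]
cv2.imwrite("pics/crop0.png",cv2.resize(p,None,fx=4,fy=4,interpolation=cv2.INTER_CUBIC))
E
```

```text
(no output)
```

View pics/crop0.png

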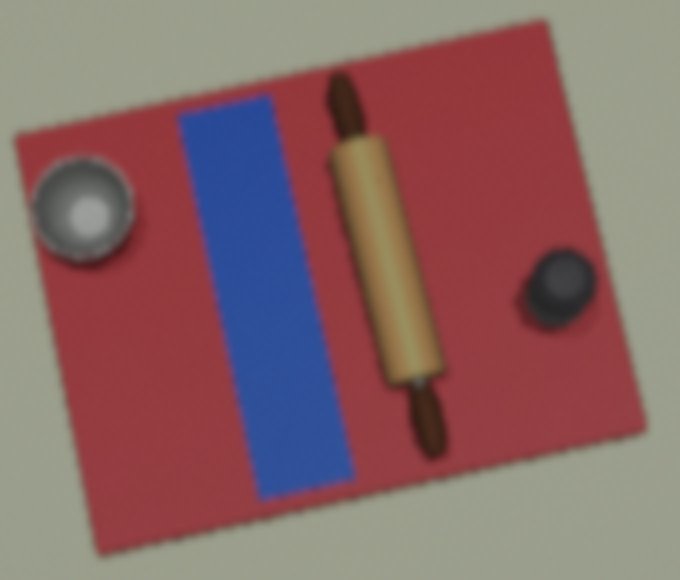

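The crop shows the band's corners at (179,116), (272,96), (355,480) and (261,501). The barrel's ends are at about (358,139) and (415,380), and the handle tips at (340,72) and (434,457).

Run:
```python
from h import *
c=vision.get_calibration("top")
f=lambda x,y,z:pt(c,225+(x+.5)/4-.5,125+(y+.5)/4-.5,z)
B=[f(*q,15) for q in((179,116),(272,96),(355,480),(261,501))]
print("band",np.round(B)); far=(B[0]+B[1])/2; near=(B[2]+B[3])/2; C=(far+near)/2
x=(far-near)[:2]; L=np.linalg.norm(x); x/=L; y=np.array([-x[1],x[0]])
w=np.linalg.norm(B[0]-B[1]); print("len,w",L,w,"centre",C,"ang",np.degrees(np.arctan2(x[1],x[0])))
e=[f(358,139,42),f(415,380,42)];t=[f(340,72,36),f(434,457,36)]
for a,b in(e,t):
    d=(a-b)[:2];m=(a+b)/2
    print("len",np.linalg.norm(d),"mid",m,"ang",np.degrees(np.arctan2(d[1],d[0])),"in band x,y",(m-C)[:2]@x,(m-C)[:2]@y)
for q in((84,210,60),(562,275,105)): 
    P=f(*q);print("obj",P,(P-C)[:2]@x,(P-C)[:2]@y)
d=np.load("top0.npy")
for q in((386,260),(300,300)):
    u,v=225+q[0]/4,125+q[1]/4; print("h",pt(c,u,v,depth=d[int(round(v)),int(round(u))]))
print("x",x,"y",y)
```

```text
band [[707. 179.  15.]
 [724. 102.  15.]
 [403.  32.  15.]
 [386. 108.  15.]]
len,w 328.7630285319475 79.41780396453447 centre [555.1334941  105.04144709  15.        ] ang 12.416763727036356
len 204.1881257775444 mid [580.5751103    5.90721042  42.        ] ang 13.014659468592596 in band x,y 3.5305716250369628 -102.28591193666368
len 327.8110100613539 mid [579.14534178   5.94713181  36.        ] ang 13.425186008819983 in band x,y 2.1428301825088383 -101.93949396057722
obj [617.36967642 248.88286762  60.        ] 91.70937808367098 127.09479383596258
obj [ 554.98324002 -131.05996327  105.        ] -50.91351859626383 -230.54655099237598
h [573.62355252   4.6539096   64.74608556]
h [549.24753856  75.73331841  17.9939108 ]
x [0.97660941 0.21502107] y [-0.21502107  0.97660941]
```

```bash
r='{"linear":[0.0274,-0.0213,0.0035],"dr":[0,0,0]}'; true
python3 -m inch '[{"linear":[0.0274,-0.0213,0.0035],"dr":[0,0,0]},{"linear":[0.0274,-0.0213,0.0035],"dr":[0,0,0]},{"linear":[0.0274,-0.0213,0.0035],"dr":[0,0,0]},{"linear":[0.0274,-0.0213,0.0035],"dr":[0,0,0]},{"linear":[0.0274,-0.0213,0.0035],"dr":[0,0,0]},{"linear":[0.0274,-0.0213,0.0035],"dr":[0,0,0]},{"linear":[0.0274,-0.0213,0.0035],"dr":[0,0,0]},{"linear":[0.0274,-0.0213,0.0035],"dr":[0,0,0]},{"linear":[0.0274,-0.0213,0.0035],"dr":[0,0,0]},{"linear":[0.0274,-0.0213,0.0035],"dr":[0,0,0]}]' 1
```

```text
clock: 1.1
position: [394.0, -298.6, 196.0]
tool_rot: [-3.098, -0.52, 0.0]
wrist_force: [1.3, -1.0, 0.2]
grip_width: 0.999
finger_force: 0.0
```

```bash
python3 -m inch '[{"linear":[0.0274,-0.0213,0.0035],"dr":[0,0,0]},{"linear":[0.0274,-0.0213,0.0035],"dr":[0,0,0]},{"linear":[0.0274,-0.0213,0.0035],"dr":[0,0,0]},{"linear":[0.0274,-0.0213,0.0035],"dr":[0,0,0]},{"linear":[0.0274,-0.0213,0.0035],"dr":[0,0,0]},{"linear":[0.0274,-0.0213,0.0035],"dr":[0,0,0]},{"linear":[0.0274,-0.0213,0.0035],"dr":[0,0,0]},{"linear":[0.0274,-0.0213,0.0035],"dr":[0,0,0]},{"linear":[0.0274,-0.0213,0.0035],"dr":[0,0,0]},{"linear":[0.0274,-0.0213,0.0035],"dr":[0,0,0]}]'
python3 -m inch '[{"linear":[0,0,0],"dr":[0,0,-8.4]},{"linear":[0,0,0],"dr":[0,0,-8.4]},{"linear":[0,0,0],"dr":[0,0,-8.4]},{"linear":[0,0,0],"dr":[0,0,-8.4]},{"linear":[0,0,0],"dr":[0,0,-8.4]},{"linear":[0,0,0],"dr":[0,0,-8.4]},{"linear":[0,0,0],"dr":[0,0,-8.4]},{"linear":[0,0,0],"dr":[0,0,-8.4]},{"linear":[0,0,0],"dr":[0,0,-8.4]},{"linear":[0,0,0],"dr":[0,0,-8.4]}]'
python3 - <<'E'
from h import *
s=arm.get_state();M=R.from_rotvec(s["tool_rot"]).as_matrix();print(M.round(3),s["position"],s["wrist_force"])
x=M[:,0];print(np.degrees(np.arctan2(x[1],x[0])),M.T@(np.array([583,-8,80])-s["position"]))
E
```

```text
clock: 2.1
position: [583.4, -7.9, 160.8]
tool_rot: [3.098, 0.52, -0.001]
wrist_force: [0.6, -0.2, -0.9]
grip_width: 1.0
finger_force: 0.0
clock: 3.1
position: [582.7, -9.3, 160.9]
tool_rot: [-1.947, -2.465, 0.001]
wrist_force: [0.1, -0.1, 0.2]
grip_width: 1.002
finger_force: 0.0
[[-0.232  0.973 -0.001]
 [ 0.973  0.232 -0.   ]
 [ 0.    -0.001 -1.   ]] [582.68818785  -9.27743586 160.94377825] [ 0.07393515 -0.13681387  0.23035767]
103.40018014034189 [ 1.16677632  0.66007429 80.94335823]
```

```bash
python3 -m inch '[{"linear":[0,0,0.02],"dr":[0,0,0]},{"linear":[0,0,0.02],"dr":[0,0,0]},{"linear":[0,0,0.02],"dr":[0,0,0]},{"linear":[0,0,0.02],"dr":[0,0,0]},{"linear":[0,0,0.015],"dr":[0,0,0]},{"linear":[0,0,0.005],"dr":[0,0,0]},{"linear":[0,0,0.002],"dr":[0,0,0]},{"linear":[0,0,0.002],"dr":[0,0,0]},{"linear":[0,0,0.002],"dr":[0,0,0]},{"linear":[0,0,0.001],"dr":[0,0,0]}]'
python3 - <<'E'
from h import *
p,d=vision.snapshot("scene"); cv2.imwrite("pics/s1.png",cv2.resize(p[110:280,240:430],None,fx=4,fy=3.5,interpolation=cv2.INTER_CUBIC)[:,:,::-1])
E
```

```text
clock: 4.1
position: [583.3, -9.1, 54.8]
tool_rot: [1.954, 2.459, 0.001]
wrist_force: [1.2, -0.9, 0.2]
grip_width: 0.999
finger_force: 0.0
```

View pics/s1.png

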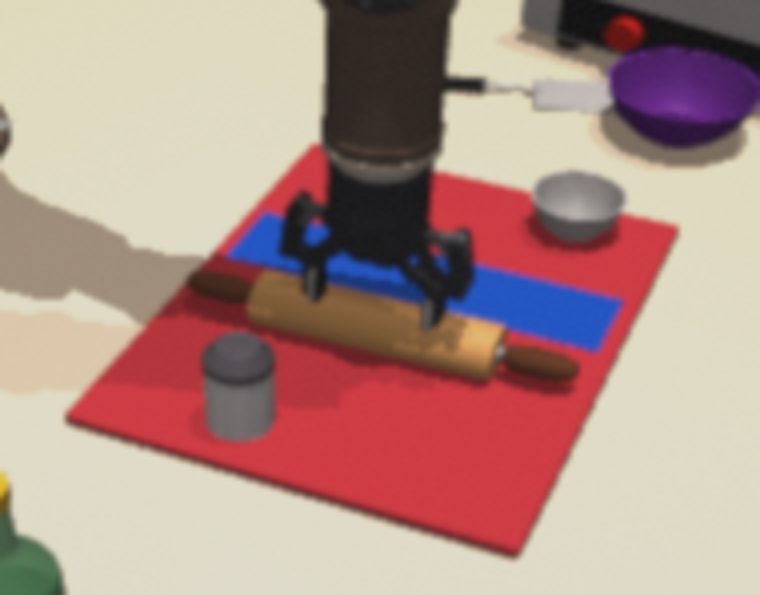

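```bash
python3 -m inch '[{"linear":[0.005,0,0],"dr":[0,0,0]},{"linear":[0.002,0,0],"dr":[0,0,0]},{"linear":[0,0,0.001],"dr":[0,0,0]},{"linear":[0,0,0.001],"dr":[0,0,0]},{"linear":[0,0,0.001],"dr":[0,0,0]},{"linear":[0,0,0.0005],"dr":[0,0,0]},{"linear":[0,0,0],"dr":[0,0,0]},{"linear":[0,0,0],"dr":[0,0,0]},{"linear":[0,0,0],"dr":[0,0,0]},{"linear":[0,0,0],"dr":[0,0,0]}]'
```

```text
clock: 5.15
position: [581.6, -2.6, 51.6]
tool_rot: [1.954, 2.459, -0.0]
wrist_force: [-3.1, -0.7, 10.8]
grip_width: 0.999
finger_force: 5.1
```

```bash
python3 -m inch '[{"linear":[0.002,0,0.0002],"dr":[0,0,0]},{"linear":[0.004,0,0],"dr":[0,0,0]},{"linear":[0.004,0,0],"dr":[0,0,0]},{"linear":[0.004,0,0],"dr":[0,0,0]},{"linear":[0.004,0,0],"dr":[0,0,0]},{"linear":[0.004,0,0],"dr":[0,0,0]},{"linear":[0.004,0,0],"dr":[0,0,0]},{"linear":[0.004,0,0],"dr":[0,0,0]},{"linear":[0.004,0,0],"dr":[0,0,0]},{"linear":[0.002,0,0],"dr":[0,0,0]}]'
python3 -m inch '[{"linear":[0,0,0],"dr":[0,0,0]},{"linear":[0,0,-0.005],"dr":[0,0,0]},{"linear":[0,0,-0.01],"dr":[0,0,0]},{"linear":[0,0,-0.01],"dr":[0,0,0]},{"linear":[0,0,0],"dr":[0,0,0]},{"linear":[0,0,0],"dr":[0,0,0]},{"linear":[0,0,0],"dr":[0,0,0]},{"linear":[0,0,0],"dr":[0,0,0]},{"linear":[0,0,0],"dr":[0,0,0]},{"linear":[0,0,0],"dr":[0,0,0]}]'
python3 - <<'E'
from h import *
p,d=vision.snapshot("scene"); cv2.imwrite("pics/s2.png",cv2.resize(p[110:280,240:430],None,fx=4,fy=3.5,interpolation=cv2.INTER_CUBIC)[:,:,::-1])
E
```

```text
clock: 6.15
position: [572.5, 32.8, 51.5]
tool_rot: [1.954, 2.46, -0.002]
wrist_force: [-8.1, -0.9, 14.1]
grip_width: 1.005
finger_force: 7.4
clock: 7.15
position: [573.1, 32.8, 75.4]
tool_rot: [-1.954, -2.46, 0.0]
wrist_force: [-0.6, -0.2, -0.3]
grip_width: 1.0
finger_force: 0.0
```

View pics/s2.png

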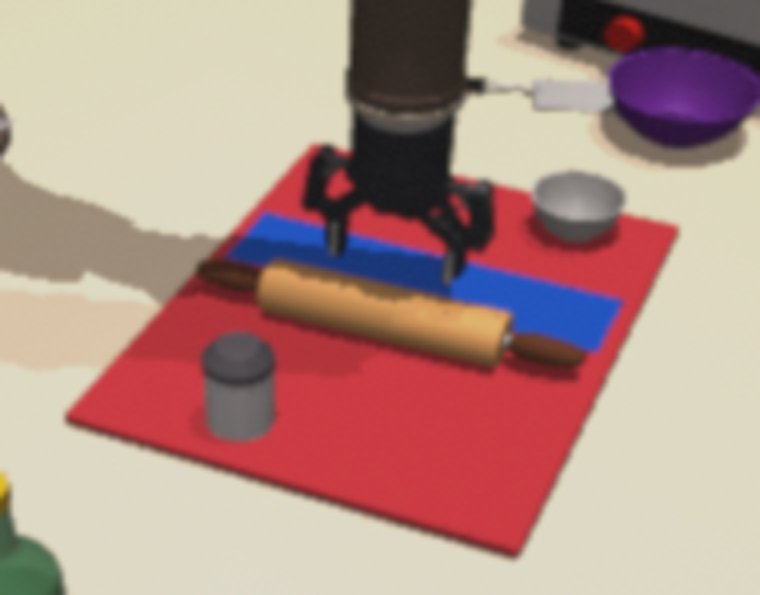

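The pin rolled about 20 mm toward the band and stayed aligned. Next I'll write a quick cylinder fit on depth so I can repeat this measurement.

```bash
cat > pinfit.py <<'E'
from h import *
from scipy.optimize import least_squares
C=np.array([555.1,105.0]);a=np.radians(12.42);X=np.array([np.cos(a),np.sin(a)]);Y=np.array([-X[1],X[0]])
def fit(n):
    p,d=vision.snapshot(n);c=vision.get_calibration(n)
    hsv=cv2.cvtColor(p,cv2.COLOR_RGB2HSV)
    m=(hsv[...,0]>10)&(hsv[...,0]<26)&(hsv[...,1]>80)&(hsv[...,2]>70)&(d>0)
    P=np.array([pt(c,u,v,depth=d[v,u]) for v,u in np.argwhere(m) if 110<v<280 and 220<u<440])
    q=P[:,:2]-C;x,y,z=q@X,q@Y,P[:,2]
    k=(z>35)&(z<75)&(abs(x)<140)&(abs(y)<150);x,y,z=x[k],y[k],z[k]
    f=lambda t:np.hypot((y-t[0]-t[1]*x)*np.cos(np.arctan(t[1])),z-t[2])-25
    r=least_squares(f,[y.mean(),0,40],loss="soft_l1",f_scale=2)
    print(n,len(x),"axis y at band centre %.1f yaw rel %.2f deg z %.1f"%(r.x[0],np.degrees(np.arctan(r.x[1])),r.x[2]),"x range",np.percentile(x,[.5,99.5]).round(1))
fit("scene");fit("top")
s=arm.get_state();M=R.from_rotvec(s["tool_rot"]).as_matrix();t=s["position"][:2]-C
print("tcp band xy",(t@X).round(1),(t@Y).round(1),"z",s["position"][2].round(1),"toolx rel",np.degrees(np.arctan2(M[1,0],M[0,0]))-102.42,"t",s["clock"])
E
python3 pinfit.py
```

```text
scene 851 axis y at band centre -82.3 yaw rel 2.17 deg z 39.7 x range [-107.3   99.3]
top 51 axis y at band centre -81.7 yaw rel 5.77 deg z 42.8 x range [-100.8  -62. ]
tcp band xy 2.2 -74.4 z 75.5 toolx rel 0.6441451632269093 t 7.3
```

```bash
python3 -m inch '[{"linear":[-0.01,0,0],"dr":[0,0,0]},{"linear":[-0.009,0,0],"dr":[0,0,0]},{"linear":[0,0,0.008],"dr":[0,0,0]},{"linear":[0,0,0.008],"dr":[0,0,0]},{"linear":[0,0,0.004],"dr":[0,0,0]},{"linear":[0,0,0.002],"dr":[0,0,0]},{"linear":[0,0,0.001],"dr":[0,0,0]},{"linear":[0,0,0.001],"dr":[0,0,0]},{"linear":[0,0,0],"dr":[0,0,0]},{"linear":[0,0,0],"dr":[0,0,0]}]'
python3 -m inch '[{"linear":[0.002,0,0],"dr":[0,0,0]},{"linear":[0.006,0,0],"dr":[0,0,0]},{"linear":[0.006,0,0],"dr":[0,0,0]},{"linear":[0.006,0,0],"dr":[0,0,0]},{"linear":[0.006,0,0],"dr":[0,0,0]},{"linear":[0.006,0,0],"dr":[0,0,0]},{"linear":[0.006,0,0],"dr":[0,0,0]},{"linear":[0.006,0,0],"dr":[0,0,0]},{"linear":[0.004,0,0],"dr":[0,0,0]},{"linear":[0.002,0,0],"dr":[0,0,0]}]'
python3 -m inch '[{"linear":[0,0,0],"dr":[0,0,0]},{"linear":[0,0,-0.005],"dr":[0,0,0]},{"linear":[0,0,-0.01],"dr":[0,0,0]},{"linear":[0,0,-0.01],"dr":[0,0,0]},{"linear":[0,0,0],"dr":[0,0,0]},{"linear":[0,0,0],"dr":[0,0,0]},{"linear":[0,0,0],"dr":[0,0,0]},{"linear":[0,0,0],"dr":[0,0,0]},{"linear":[0,0,0],"dr":[0,0,0]},{"linear":[0,0,0],"dr":[0,0,0]}]'
python3 pinfit.py
```

```text
clock: 8.3
position: [577.6, 14.3, 51.8]
tool_rot: [1.954, 2.46, 0.0]
wrist_force: [-0.1, -0.9, 1.9]
grip_width: 0.999
finger_force: 0.7
clock: 9.3
position: [566.3, 63.7, 51.6]
tool_rot: [1.953, 2.46, 0.001]
wrist_force: [0.5, 0.3, -0.1]
grip_width: 1.001
finger_force: 0.0
clock: 10.3
position: [566.1, 62.9, 76.4]
tool_rot: [-1.954, -2.46, 0.0]
wrist_force: [-0.3, -0.0, -0.5]
grip_width: 0.996
finger_force: 0.0
scene 830 axis y at band centre -56.4 yaw rel 2.20 deg z 39.9 x range [-106.6   98.2]
top 3 axis y at band centre -84.7 yaw rel -10.99 deg z 48.3 x range [-90.2 -84.3]
tcp band xy 1.8 -43.4 z 76.5 toolx rel 0.6443207494626932 t 10.4
```

```bash
python3 -m inch '[{"linear":[-0.013,0,0],"dr":[0,0,0]},{"linear":[-0.011,0,0],"dr":[0,0,0]},{"linear":[0,0,0.008],"dr":[0,0,0]},{"linear":[0,0,0.008],"dr":[0,0,0]},{"linear":[0,0,0.005],"dr":[0,0,0]},{"linear":[0,0,0.002],"dr":[0,0,0]},{"linear":[0,0,0.001],"dr":[0,0,0]},{"linear":[0,0,0.001],"dr":[0,0,0]},{"linear":[0,0,0.0003],"dr":[0,0,0]},{"linear":[0,0,0],"dr":[0,0,0]}]'
python3 -m inch '[{"linear":[0.002,0,0],"dr":[0,0,0]},{"linear":[0.006,0,0],"dr":[0,0,0]},{"linear":[0.006,0,0],"dr":[0,0,0]},{"linear":[0.006,0,0],"dr":[0,0,0]},{"linear":[0.006,0,0],"dr":[0,0,0]},{"linear":[0.006,0,0],"dr":[0,0,0]},{"linear":[0.006,0,0],"dr":[0,0,0]},{"linear":[0.006,0,0],"dr":[0,0,0]},{"linear":[0.004,0,0],"dr":[0,0,0]},{"linear":[0.002,0,0],"dr":[0,0,0]}]'
python3 -m inch '[{"linear":[0,0,0],"dr":[0,0,0]},{"linear":[0,0,-0.005],"dr":[0,0,0]},{"linear":[0,0,-0.01],"dr":[0,0,0]},{"linear":[0,0,-0.01],"dr":[0,0,0]},{"linear":[0,0,0],"dr":[0,0,0]},{"linear":[0,0,0],"dr":[0,0,0]},{"linear":[0,0,0],"dr":[0,0,0]},{"linear":[0,0,0],"dr":[0,0,0]},{"linear":[0,0,0],"dr":[0,0,0]},{"linear":[0,0,0],"dr":[0,0,0]}]'
python3 pinfit.py
```

```text
clock: 11.4
position: [571.8, 39.7, 51.7]
tool_rot: [1.954, 2.46, 0.0]
wrist_force: [-1.2, -0.8, 3.8]
grip_width: 1.0
finger_force: 2.1
clock: 12.4
position: [560.5, 88.8, 51.3]
tool_rot: [1.954, 2.46, 0.001]
wrist_force: [0.6, -0.1, -0.5]
grip_width: 0.999
finger_force: 0.0
clock: 13.4
position: [560.2, 88.3, 76.1]
tool_rot: [-1.954, -2.46, 0.0]
wrist_force: [-0.3, 0.5, 0.4]
grip_width: 1.004
finger_force: 0.0
scene 812 axis y at band centre -31.4 yaw rel 2.17 deg z 40.1 x range [-108.4   97.1]pinfit.py:12: RuntimeWarning: Mean of empty slice.
  r=least_squares(f,[y.mean(),0,40],loss="soft_l1",f_scale=2)
  ret = ret.dtype.type(ret / rcount)
Traceback (most recent call last):
  File "pinfit.py", line 14, in <module>
    fit("scene");fit("top")
                 ~~~^^^^^^^
  File "pinfit.py", line 12, in fit
    r=least_squares(f,[y.mean(),0,40],loss="soft_l1",f_scale=2)
ValueError: Initial guess is outside of provided bounds
```

```bash
python3 -m inch '[{"linear":[-0.013,0,0],"dr":[0,0,0]},{"linear":[-0.011,0,0],"dr":[0,0,0]},{"linear":[0,0,0.008],"dr":[0,0,0]},{"linear":[0,0,0.008],"dr":[0,0,0]},{"linear":[0,0,0.005],"dr":[0,0,0]},{"linear":[0,0,0.002],"dr":[0,0,0]},{"linear":[0,0,0.001],"dr":[0,0,0]},{"linear":[0,0,0.001],"dr":[0,0,0]},{"linear":[0,0,0],"dr":[0,0,0]},{"linear":[0,0,0],"dr":[0,0,0]}]'
python3 -m inch '[{"linear":[0.002,0,0],"dr":[0,0,0]},{"linear":[0.006,0,0],"dr":[0,0,0]},{"linear":[0.006,0,0],"dr":[0,0,0]},{"linear":[0.006,0,0],"dr":[0,0,0]},{"linear":[0.006,0,0],"dr":[0,0,0]},{"linear":[0.006,0,0],"dr":[0,0,0]},{"linear":[0.006,0,0],"dr":[0,0,0]},{"linear":[0.006,0,0],"dr":[0,0,0]},{"linear":[0.004,0,0],"dr":[0,0,0]},{"linear":[0.002,0,0],"dr":[0,0,0]}]'
python3 -m inch '[{"linear":[0,0,0],"dr":[0,0,0]},{"linear":[0,0,-0.005],"dr":[0,0,0]},{"linear":[0,0,-0.01],"dr":[0,0,0]},{"linear":[0,0,-0.01],"dr":[0,0,0]},{"linear":[0,0,0],"dr":[0,0,0]},{"linear":[0,0,0],"dr":[0,0,0]},{"linear":[0,0,0],"dr":[0,0,0]},{"linear":[0,0,0],"dr":[0,0,0]},{"linear":[0,0,0],"dr":[0,0,0]},{"linear":[0,0,0],"dr":[0,0,0]}]'
sed -i 's/;fit("top")$//' pinfit.py; python3 pinfit.py
```

```text
clock: 14.5
position: [565.6, 65.1, 51.8]
tool_rot: [1.954, 2.46, -0.0]
wrist_force: [-2.5, -1.5, 5.7]
grip_width: 1.002
finger_force: 2.5
clock: 15.5
position: [554.6, 114.3, 51.3]
tool_rot: [1.954, 2.46, 0.001]
wrist_force: [-0.4, -0.2, 0.6]
grip_width: 0.997
finger_force: 0.0
clock: 16.5
position: [554.4, 113.6, 76.1]
tool_rot: [-1.954, -2.46, 0.0]
wrist_force: [0.4, -0.5, 0.3]
grip_width: 1.001
finger_force: 0.0
scene 798 axis y at band centre -6.1 yaw rel 1.99 deg z 39.9 x range [-108.    96.4]
tcp band xy 1.1 8.6 z 76.1 toolx rel 0.6482197597904928 t 16.55
```

```bash
python3 -m inch '[{"linear":[-0.01,0,0],"dr":[0,0,0]},{"linear":[-0.009,0,0],"dr":[0,0,0]},{"linear":[0,0,0.008],"dr":[0,0,0]},{"linear":[0,0,0.008],"dr":[0,0,0]},{"linear":[0,0,0.005],"dr":[0,0,0]},{"linear":[0,0,0.002],"dr":[0,0,0]},{"linear":[0,0,0.001],"dr":[0,0,0]},{"linear":[0,0,0.0007],"dr":[0,0,0]},{"linear":[0,0,0],"dr":[0,0,0]},{"linear":[0,0,0],"dr":[0,0,0]}]'
python3 -m inch '[{"linear":[0.002,0,0],"dr":[0,0,0]},{"linear":[0.003,0,0],"dr":[0,0,0]},{"linear":[0.003,0,0],"dr":[0,0,0]},{"linear":[0.003,0,0],"dr":[0,0,0]},{"linear":[0.001,0,0],"dr":[0,0,0]},{"linear":[0,0,0],"dr":[0,0,0]},{"linear":[0,0,-0.003],"dr":[0,0,0]},{"linear":[0,0,-0.01],"dr":[0,0,0]},{"linear":[0,0,-0.02],"dr":[0,0,0]},{"linear":[0,0,-0.03],"dr":[0,0,0]}]'
python3 -m inch '[{"linear":[0,0,-0.03],"dr":[0,0,0]},{"linear":[0,0,-0.03],"dr":[0,0,0]},{"linear":[-0.04,0,0],"dr":[0,0,0]},{"linear":[-0.04,0,0],"dr":[0,0,0]},{"linear":[-0.04,0,0],"dr":[0,0,0]},{"linear":[-0.04,0,0],"dr":[0,0,0]},{"linear":[-0.04,0,0],"dr":[0,0,0]},{"linear":[-0.04,0,0],"dr":[0,0,0]},{"linear":[-0.03,0,0],"dr":[0,0,0]},{"linear":[0,0,0],"dr":[0,0,0]}]'
sed -i 's/fit("scene")$/fit("scene");fit("top")/' pinfit.py; python3 pinfit.py
python3 - <<'E'
from h import *
p,d=vision.snapshot("top"); cv2.imwrite("pics/t9.png",cv2.resize(p[125:270,225:395],None,fx=4,fy=4,interpolation=cv2.INTER_CUBIC)[:,:,::-1])
E
```

```text
clock: 17.55
position: [558.6, 95.3, 51.9]
tool_rot: [1.954, 2.46, -0.0]
wrist_force: [-3.2, -0.7, 4.7]
grip_width: 1.001
finger_force: 2.1
clock: 18.55
position: [555.5, 106.6, 114.8]
tool_rot: [-1.953, -2.459, 0.002]
wrist_force: [0.5, 0.2, -0.8]
grip_width: 1.0
finger_force: 0.0
clock: 19.55
position: [617.4, -162.8, 174.8]
tool_rot: [1.962, 2.451, -0.003]
wrist_force: [-0.3, -0.6, 0.1]
grip_width: 0.999
finger_force: 0.0
scene 467 axis y at band centre -0.2 yaw rel 2.39 deg z 39.7 x range [-71.8  96.6]
top 833 axis y at band centre -1.5 yaw rel 1.84 deg z 39.0 x range [-101.7  104.2]
tcp band xy 4.4 -269.1 z 175.0 toolx rel 0.5419452246119931 t 19.65
```

View pics/t9.png

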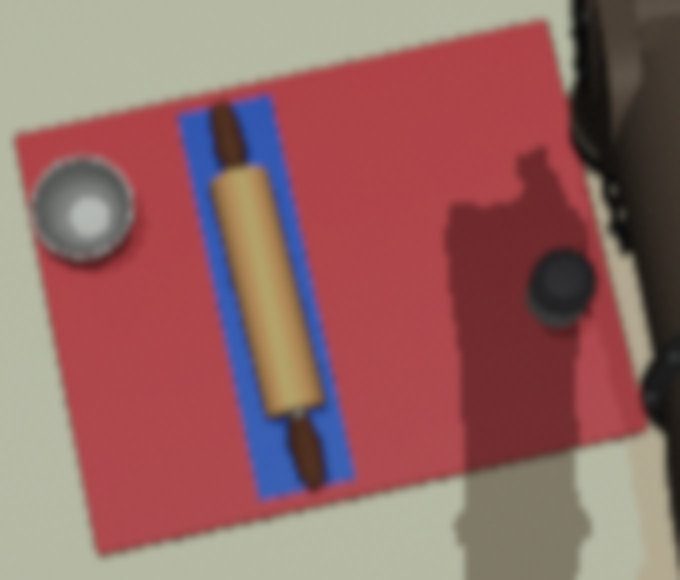

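The barrel, from (240,170) to (295,412), lies inside the blue band, with blue showing on both sides. The bowl and shaker haven't moved, and the arm is clear, so I'm handing in.

```bash
python3 -c "
from rig import job
print(job.close_job())"
```

```text
the job is handed in; nothing more can be done
None
```

I rolled the pin onto the blue band in five fingertip pushes from the top; its barrel lies along the band within about 2 mm of the centre line, about 2° askew, and I handed the job in at about 20 s with the bowl and shaker unmoved.

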